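# Draw the plate tray out of the viewing cabinet

## Task

The square plate in the viewing cabinet is ready to be collected: hook a fingertip behind the lip of the tray that carries it and draw that tray fully out to its stop, and push the other tray, with the round dish, fully home. Do not touch or lift the plate or the dish, which must stay lying flat in their trays, and leave the bottle, the beaker and the box where they stand.

Things in the scene. Friction and masses are not known exactly. Their poses are not given: they have to be found in the camera images.
- viewer: low cream-painted metal viewing cabinet, 280 mm deep (its x) by 290 mm wide (its y), fixed. Origin: bench height, middle of its front face; x points level from the front into the cabinet, z up. Two trays come out of the front, to its -x. Front 130 mm: 64 mm high, an open viewing port over each tray; behind it a lamp housing 125 mm high with a black eye hood up to 193 mm
- tray_left (a joint): left-hand (as one faces the front; centred at cabinet y = +68 mm) tray, 200 mm long, side walls up to 30 mm above the bench. Travel out along the cabinet's -x: 0 = fully home (lip flush against the cabinet's front), 0.170 m = fully out at its stop. Starts 50 to 75 mm out, slides with about 1.5 N of friction, stays where it is left
- tray_right (a joint): right-hand (centred at cabinet y = -68 mm) tray, 200 mm long, side walls up to 30 mm above the bench. Travel out along the cabinet's -x: 0 = fully home (lip flush against the cabinet's front), 0.170 m = fully out at its stop. Starts 50 to 75 mm out, slides with about 1.5 N of friction, stays where it is left
- tray_left_lip (a point): left-hand tray's lip, an upright aluminium plate 112 mm long (y), 8 mm thick (x), 8 to 52 mm above the bench. Point: middle of its top edge; axes as the cabinet's. Behind it (+x) is a finger space 50 mm long, 98 mm wide, its floor 14 mm above the bench, ended by a low ridge (top 26 mm above the bench); the load lies beyond the ridge
- tray_right_lip (a point): right-hand tray's lip, an upright aluminium plate 112 mm long (y), 8 mm thick (x), 8 to 52 mm above the bench. Point: middle of its top edge; axes as the cabinet's. Behind it (+x) is a finger space 50 mm long, 98 mm wide, its floor 14 mm above the bench, ended by a low ridge (top 26 mm above the bench); the load lies beyond the ridge
- plate_mid (a point): centre of the loose square white plate, 60 x 60 x 4 mm, about 35 g, lying in one of the two trays (either), well behind the ridge, under the port
- dish_mid (a point): centre of the loose round white covered dish, 62 mm across and 14 mm high, about 30 g, lying in the other tray, well behind the ridge, under the port
- amber_bottle_mid (a point): centre of an upright amber bottle, 64 mm across, 130 mm high, standing in front of the trays, beyond their travel, at least 30 mm clear of the trays however far out; leave alone
- beaker_mid (a point): centre of an upright clear beaker, 66 mm across, 85 mm high, standing in front of the trays, beyond their travel, at least 30 mm clear of the trays however far out; leave alone
- tip_box_mid (a point): centre of a closed blue box, 75 x 60 x 50 mm high, standing in front of the trays, beyond their travel, at least 30 mm clear of the trays however far out; leave alone
Mind the look-alikes: they are no part of the job. Of the things shaped like the part that bears plate_mid, the white one is meant. Leave any turquoise look-alike of the part that bears dish_mid alone.

How it is judged:
By the outcome, as a careful person would: the job done as asked, in the order asked, and still so for the second after the job is handed in, with the robot touching nothing.
It also fails if it takes over 45 s, if anything falls off the work surface, if the arm or the gripper's body presses on something with over 40 N, if the wrist force passes 120 N, or if a joint passes its speed limit or range.

## Robot

A 6-joint arm with a two-finger parallel gripper is mounted at the origin on the work surface. World frame = base frame: x ahead of the robot, y to its left, z up, the work surface at z = 0. Lengths are in m, angles in rad, forces in N, time in s.
With the tool pointing down it reaches from about 0.3 to 0.775 m from the base axis. Payload 14.6 kg.
Tool frame: the origin (TCP) lies at the very end of the fingers, on their centre line; the grasp point (between the pads) lies r.grip_point_offset behind it (r.grip_point_offset is the distance from the TCP to the grasp point, in m); y points along the fingers, x is the direction in which the jaws open and shut, and the axes are right-handed (so a half turn about y gives the same grasp; the last joint's range is limited). The gripper opens to 85 mm and grips with 20 to 120 N. Pads are 22 mm wide; open, the fingers measure 114 mm over their backs; the gripper's body (76 mm by 85 mm) begins 54 mm behind the grasp point. The pads swing forward as they close: fully open they stand 13 mm farther back than shut.
Start: joints at [1.259, 0.3, 1.521, -0, 1.321, -0.067], TCP at [0.133, 0.534, 0.198] pointing down, gripper open.
Joint ranges: [-3.03, 3.03], [-0.79, 2.21], [0.23, 2.52], [-1.04, 4.18], [0, 3.07], [-2.55, 2.55]. Speed limits (rad/s): [2.22, 2.22, 2.57, 3.14, 3.14, 3.14].

## Interface

Orientations are given as a unit quaternion [x, y, z, w].
In Python, from station import r gives the robot as it stands.
- The arm moves only by the tool servo_tool, never from a script. Its argument "steps" is a list of rows, each a list of 7 numbers: the shift along the tool's x, y, z each as a share of 0.15 m, from -1 to 1, then the turn, a rotation vector about the tool's x, y, z each as a share of pi/4 rad, from -1 to 1, then the opening, from 0 (shut) to 1 (fully open). A call has 1 to 20 rows; each row shifts and turns the commanded pose from where the row before left it, along the tool's axes as they then stand; what a row does not reach is not made up. A row lasts 1/12 s, in which the tool goes at most 41.7 mm and 7.16 degrees, less where a joint would pass 70% of its speed; a pose out of reach is approached as far as the arm can. A call with a number of a shift or a turn outside -1 to 1 is refused whole. A call with a gripper value outside its range is refused whole. The fingers move at their own pace and stop on an object; "squeeze" is the grip in N (left out, the last holds). Time passes only in rows, so rows that do not move let the fingers close. It gives the time, the measured TCP pose, the force and the opening at its end, in the units of the state.
- r.sense(): the state, without advancing time (a new reading comes with each control period).
- r.camera(name): name is "side" or "top" or "wrist"; returns the picture (400x640x3 uint8, red, green, blue); there is no depth.
- r.calibration(name): a dict with "K" (3x3 intrinsics, pixels), "view" (4x4, takes a point from world to camera coordinates). Camera axes: x right, y down, z forward; pixel columns grow to the right and rows downward; lengths in m; the calibration is good to about 2 mm. A picture is of the moment at which its call begins: read the wrist's pose just before it. calibration takes no time and is no camera call; for the wrist camera it gives the pose at the moment of the call.
- r.sign_off(): hands the job in, once; it reports no verdict.
The state is a dict: "time": time; "joint_pos": joint angles; "joint_velocities": joint speeds; "joint_efforts": joint torques, N m; "eef_pos": TCP position; "tool_rot": TCP orientation; "force": force on the tool from outside, world axes, zero at the start; "torque": the same for the moment, N m; "gripper_width": finger opening in m.
Only numpy, scipy, OpenCV 4.12 (cv2) and the standard library are available. Lean on these libraries where they do the work, as an engineer would, in place of code of your own. Each camera call takes 0.05 s, during which the arm holds its last target. There are 200 camera calls.

## Working session

There is one attempt and no reset: what is moved stays moved. The work goes in short steps, Python scripts to look and compute and a tool call to move; the robot and the scene stay as the last step left them, time stands still between calls to the robot, and variables do not carry over. Pictures are saved under pics/ and viewed, about 8 in all and at most 12, crops included, and the job is handed in when it is done.

Besides the shell and the picture viewer there is one more tool, called after "Call:" as name(argument=value, ...) on one line, values as JSON. servo_tool: Moves the arm, as the interface text tells. Its arguments: {"type":"object","properties":{"steps":{"type":"array","items":{"type":"array","items":{"type":"number"}}},"squeeze":{"type":"number"}},"required":["steps"]}

```bash
mkdir -p pics; ls
python3 - <<'E'
from station import r
import cv2,numpy as np
s=r.sense();print(s, r.grip_point_offset)
for n in("top","side"):
    im=r.camera(n);cv2.imwrite(f"pics/{n}0.png",im[...,::-1])
    c=r.calibration(n);print(n,np.round(c["K"],1).tolist(),np.round(c["view"],4).tolist())
E
```

```text
pics
{'time': 0.0, 'joint_pos': array([ 1.25940122e+00,  3.00501165e-01,  1.52159846e+00, -2.03400062e-05,
        1.32072478e+00, -6.66126971e-02]), 'joint_velocities': array([-1.08919199e-04, -4.73229002e-05,  3.35468445e-04,  6.87825572e-04,
        1.13635818e-03,  1.25052372e-03]), 'joint_efforts': array([-1.12147365e-03, -5.43505597e+01, -3.61784327e+01, -1.35638620e-04,
        4.14547365e-03,  2.78699508e-05]), 'eef_pos': array([0.13321656, 0.53332658, 0.19719751]), 'tool_rot': array([ 0.55755186,  0.43486176, -0.43557455, -0.55705114]), 'force': array([ 0.19386644, -0.55130014,  1.35200807]), 'torque': array([-0.01858464,  0.04820296,  0.03570786]), 'gripper_width': 0.0855526934117141} 0.0187
top [[480.3, 0.0, 317.5], [0.0, 480.3, 206.3], [0.0, 0.0, 1.0]] [[0.0266, -0.9996, -0.0002, -0.0971], [-0.9953, -0.0264, -0.0934, 0.6019], [0.0934, 0.0027, -0.9956, 0.9098], [0.0, 0.0, 0.0, 1.0]]
side [[425.3, 0.0, 319.3], [0.0, 425.3, 205.5], [0.0, 0.0, 1.0]] [[0.9363, -0.3513, 0.0024, -0.6072], [-0.1879, -0.5064, -0.8416, 0.1212], [0.2968, 0.7875, -0.5402, 0.7254], [0.0, 0.0, 0.0, 1.0]]
```

View pics/top0.png

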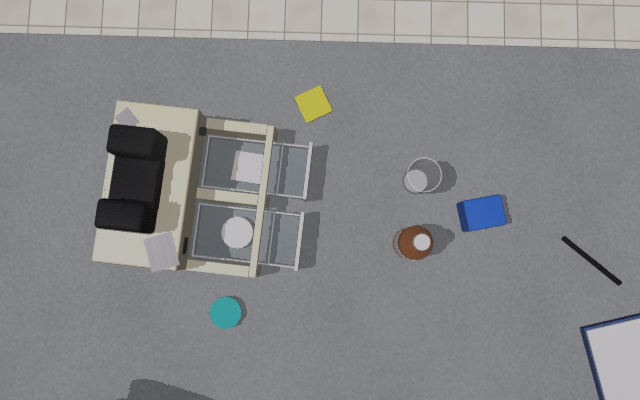

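View pics/side0.png

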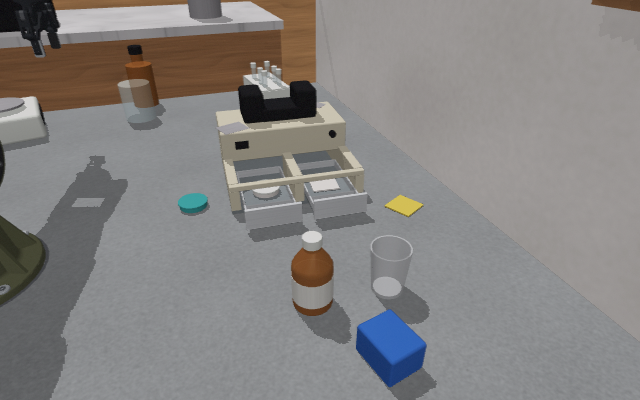

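Run:
```python
import cv2
im=cv2.imread("pics/top0.png")[120:290,180:330]
cv2.imwrite("pics/crop.png",cv2.resize(im,None,fx=3.5,fy=3.5,interpolation=cv2.INTER_CUBIC))
```

```text
(no output)
```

View pics/crop.png

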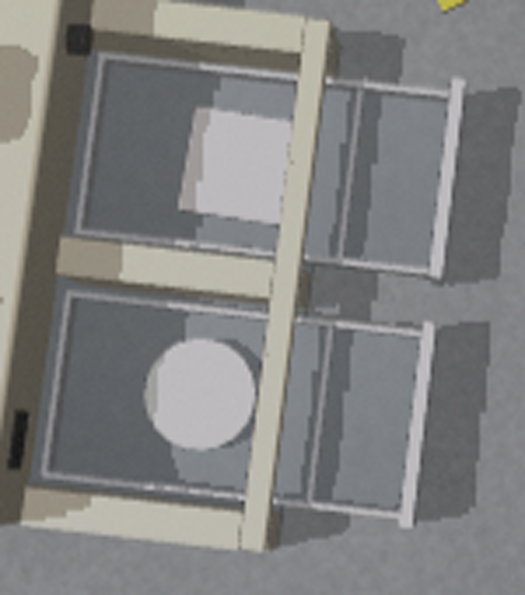

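The crop shows the white square plate in the upper tray, which is the cabinet's right-hand one, and the dish in the lower, left-hand tray. The lips run about (458,80)–(437,275) and (429,325)–(407,525). The cabinet's front top edge runs (331,22)–(268,550).

```bash
cat > h.py <<'E'
import numpy as np
from scipy.spatial.transform import Rotation as R
def ray(c,px,z):
    K,V=np.array(c["K"]),np.array(c["view"]);Rm,t=V[:3,:3],V[:3,3]
    o=-Rm.T@t;d=Rm.T@np.linalg.inv(K)@[px[0],px[1],1]
    return o+d*(z-o[2])/d[2]
E
python3 - <<'E'
from station import r
from h import *
c=r.calibration("top")
f=lambda p:(180+(p[0]-1)/3.5,120+(p[1]-1)/3.5)
def seg(n,a,b,z):
    A,B=ray(c,f(a),z),ray(c,f(b),z);d=B-A
    print(n,A.round(4),B.round(4),"mid",((A+B)/2).round(4),"len",np.linalg.norm(d).round(4),"ang",np.degrees(np.arctan2(d[1],-d[0])).round(2));return A,B
R_=seg("right",(458,80),(437,275),.052)
L_=seg("left",(429,325),(407,525),.052)
F=seg("front",(331,22),(268,550),.064)
# pull axis from front
yc=(F[1]-F[0])/np.linalg.norm(F[1]-F[0]); xc=np.array([yc[1],-yc[0],0]);
print("yc",yc,"xc",xc)
for n,s in(("right",R_),("left",L_)):print(n,"lip centre x from front",xc@((s[0]+s[1])/2-F[0]), "y", yc@((s[0]+s[1])/2-(F[0]+F[1])/2))
for n,p,z in(("bottle",(422,242),.13),("beaker",(424,175),.085),("box",(483,213),.05)):print(n,ray(c,p,z).round(3))
s=r.sense();print(R.from_quat(s["tool_rot"]).as_matrix().round(3))
E
```

```text
right [ 0.725  -0.0644  0.052 ] [ 0.6167 -0.056   0.052 ] mid [ 0.6709 -0.0602  0.052 ] len 0.1086 ang 4.44
left [ 0.5893 -0.0524  0.052 ] [ 0.4813 -0.0438  0.052 ] mid [ 0.5353 -0.0481  0.052 ] len 0.1084 ang 4.57
front [0.7525 0.0054 0.064 ] [0.4667 0.0288 0.064 ] mid [0.6096 0.0171 0.064 ] len 0.2868 ang 4.67
yc [-0.99668018  0.08141636  0.        ] xc [0.08141636 0.99668018 0.        ]
right lip centre x from front -0.07206941472026669 y -0.06733108665396403
left lip centre x from front -0.07107819549005928 y 0.06874993276290613
bottle [ 0.538 -0.263  0.13 ]
beaker [ 0.662 -0.276  0.085]
box [ 0.598 -0.396  0.05 ]
[[ 0.242 -0.    -0.97 ]
 [ 0.97  -0.001  0.242]
 [-0.001 -1.     0.   ]]
```

Call:
servo_tool(steps=[[0, -0.2, 0, 0, 0.156, 0, 0], [0, -0.2, 0, 0, 0.156, 0, 0], [0, 0, 0, 0, 0.156, 0, 0], [0, 0, 0, 0, 0.156, 0, 0], [0, 0, 0, 0, 0.156, 0, 0], [0, 0, 0, 0, 0.156, 0, 0], [0, 0, 0, 0, 0.156, 0, 0], [0, 0, 0, 0, 0.156, 0, 0], [0, 0, 0, 0, 0.156, 0, 0], [0, 0, 0, 0, 0.156, 0, 0], [0, 0, 0, 0, 0.156, 0, 0], [0, 0, 0, 0, 0.075, 0, 0], [0, 0, 0, 0, 0, 0, 0], [0, 0, 0, 0, 0, 0, 0]])

```text
time: 1.27
eef_pos: [0.1333, 0.5335, 0.2576]
tool_rot: [0.707, -0.028, 0.028, -0.706]
force: [0.2, 0.6, 0.8]
gripper_width: 0.0001
```

Call:
servo_tool(steps=[[0.1558, 0, -0.1391, 0, 0, 0, 0], [0.1558, 0, -0.1391, 0, 0, 0, 0], [0.1558, 0, -0.1391, 0, 0, 0, 0], [0.1558, 0, -0.1391, 0, 0, 0, 0], [0.1558, 0, -0.1391, 0, 0, 0, 0], [0.1558, 0, -0.1391, 0, 0, 0, 0], [0.1558, 0, -0.1391, 0, 0, 0, 0], [0.1558, 0, -0.1391, 0, 0, 0, 0], [0.1558, 0, -0.1391, 0, 0, 0, 0], [0.1558, 0, -0.1391, 0, 0, 0, 0], [0.1558, 0, -0.1391, 0, 0, 0, 0], [0.1558, 0, -0.1391, 0, 0, 0, 0], [0.1558, 0, -0.1391, 0, 0, 0, 0], [0.1558, 0, -0.1391, 0, 0, 0, 0], [0.1558, 0, -0.1391, 0, 0, 0, 0], [0.1558, 0, -0.1391, 0, 0, 0, 0], [0.1558, 0, -0.1391, 0, 0, 0, 0], [0.1558, 0, -0.1391, 0, 0, 0, 0], [0.1558, 0, -0.1391, 0, 0, 0, 0], [0.1558, 0, -0.1391, 0, 0, 0, 0]])

```text
time: 2.93
eef_pos: [0.5664, 0.0786, 0.2577]
tool_rot: [-0.707, 0.028, -0.027, 0.707]
force: [0.0, 0.6, 0.5]
gripper_width: -0.0002
```

Call:
servo_tool(steps=[[0.1558, 0, -0.1391, 0, 0, 0, 0], [0.1558, 0, -0.1391, 0, 0, 0, 0], [0.1558, 0, -0.1391, 0, 0, 0, 0], [0.1558, 0, -0.1391, 0, 0, 0, 0], [0.1558, 0, -0.1391, 0, 0, 0, 0], [0, 0.2, 0, 0, 0, 0, 0], [0, 0.2, 0, 0, 0, 0, 0], [0, 0.2, 0, 0, 0, 0, 0], [0, 0.2, 0, 0, 0, 0, 0], [0, 0, 0, 0, 0, 0, 0], [0, 0, 0, 0, 0, 0, 0]])

```text
time: 3.85
eef_pos: [0.6732, -0.0334, 0.1372]
tool_rot: [-0.706, 0.029, -0.027, 0.707]
force: [-0.7, -0.2, 1.0]
gripper_width: -0.0001
```

Run:
```python
from station import r
from h import *
import cv2
s=r.sense();print(s["eef_pos"],R.from_quat(s["tool_rot"]).as_matrix().round(3),s["force"])
c=r.calibration("wrist");print(np.round(c["K"],1).tolist(),np.round(c["view"],4).tolist())
cv2.imwrite("pics/w1.png",r.camera("wrist")[...,::-1])
cv2.imwrite("pics/t1.png",r.camera("top")[...,::-1])
K,V=np.array(c["K"]),np.array(c["view"])
for n,p in(("lipR",(.6709,-.0602,.052)),("tipfloor",(*s["eef_pos"][:2],.014)),("tip",s["eef_pos"])):
    q=K@(V[:3,:3]@p+V[:3,3]);print(n,(q[:2]/q[2]).round(1))
```

```text
[ 0.67316065 -0.0333609   0.13715715] [[ 0.997 -0.003  0.079]
 [-0.079  0.     0.997]
 [-0.003 -1.     0.   ]] [-0.69149001 -0.1577793   1.03853002]
[[288.0, 0.0, 322.1], [0.0, 288.0, 196.8], [0.0, 0.0, 1.0]] [[0.9969, -0.079, -0.0028, -0.6729], [-0.074, -0.9452, 0.318, -0.0042], [-0.0278, -0.3168, -0.9481, 0.3298], [0.0, 0.0, 0.0, 1.0]]
lipR [322.7 216.9]
tipfloor [322.8 180. ]
tip [322.8 228.6]
```

View pics/w1.png

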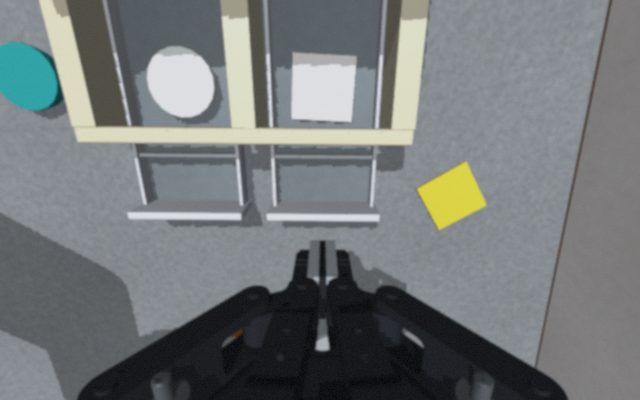

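The wrist view shows the plate lip top at (267–379, 216), which matches the projected estimate of (322.7, 216.9). The finger position is confirmed, so I descend behind the lip.

Call:
servo_tool(steps=[[0, 0.19, 0, 0, 0, 0, 0], [0, 0.19, 0, 0, 0, 0, 0], [0, 0.15, 0, 0, 0, 0, 0], [0, 0.12, 0, 0, 0, 0, 0], [0, 0.09, 0, 0, 0, 0, 0], [0, 0, 0, 0, 0, 0, 0], [0, 0, 0, 0, 0, 0, 0]])

```text
time: 4.53
eef_pos: [0.6743, -0.0335, 0.0282]
tool_rot: [0.707, -0.028, 0.029, -0.707]
force: [0.3, -0.2, -0.2]
gripper_width: -0.0004
```

Call:
servo_tool(steps=[[0, 0, -0.05, 0, 0, 0, 0], [0, 0, -0.05, 0, 0, 0, 0], [0, 0, -0.05, 0, 0, 0, 0], [0, 0, -0.05, 0, 0, 0, 0], [0, 0, -0.05, 0, 0, 0, 0], [0, 0, -0.05, 0, 0, 0, 0], [0, 0, -0.05, 0, 0, 0, 0], [0, 0, -0.05, 0, 0, 0, 0], [0, 0, -0.05, 0, 0, 0, 0], [0, 0, -0.05, 0, 0, 0, 0], [0, 0, -0.05, 0, 0, 0, 0], [0, 0, -0.05, 0, 0, 0, 0], [0, 0, 0, 0, 0, 0, 0]])

```text
time: 5.62
eef_pos: [0.6662, -0.1247, 0.0268]
tool_rot: [0.707, -0.029, 0.029, -0.706]
force: [1.0, 0.6, -0.5]
gripper_width: 0.0
```

Run:
```python
from station import r
import cv2
cv2.imwrite("pics/t2.png",r.camera("top")[...,::-1])
```

```text
(no output)
```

View pics/t2.png

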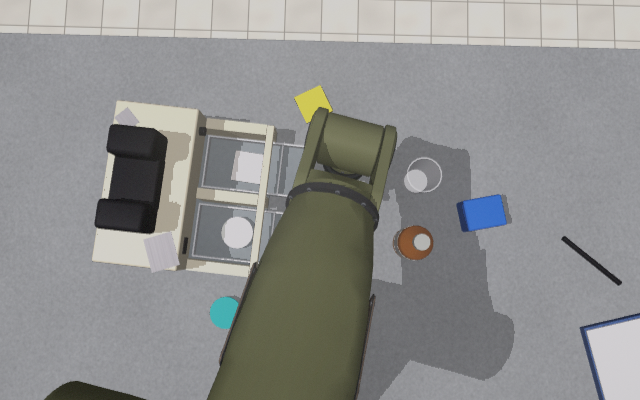

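The top view is blocked by the arm at the lip. The plate still appears near (249,167), so I can't tell whether the tray followed. I'll check from the side.

Run:
```python
from station import r
import cv2,numpy as np
a=r.camera("side")[...,::-1][80:280,180:420];b=r.camera("wrist")[...,::-1]
a=cv2.resize(a,(400,333),interpolation=cv2.INTER_CUBIC);b=cv2.resize(b,(400,250))
o=np.vstack([a,b]);cv2.imwrite("pics/s2.png",o)
```

```text
(no output)
```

View pics/s2.png

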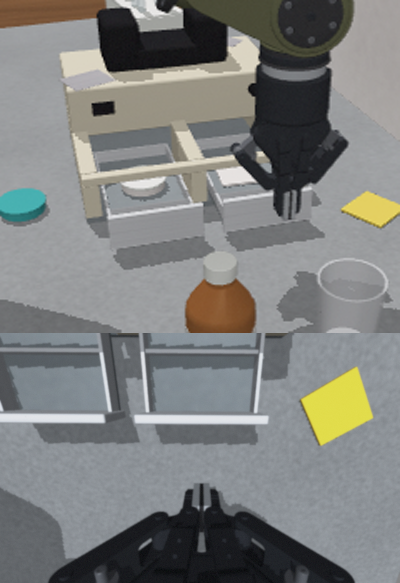

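Run:
```python
from station import r
from h import *
import cv2
s=r.sense();print(s["eef_pos"],s["joint_pos"].round(3),s["force"])
c=r.calibration("wrist");w=r.camera("wrist");cv2.imwrite("pics/w3.png",w[...,::-1])
print("lip",ray(c,(322,139),.052), ray(c,(322,139),.03))
K,V=np.array(c["K"]),np.array(c["view"])
for p in (s["eef_pos"],):
    q=K@(V[:3,:3]@p+V[:3,3]);print((q[:2]/q[2]).round(1))
S=r.calibration("side");K,V=np.array(S["K"]),np.array(S["view"])
for n,p in (("tcp",s["eef_pos"]),("lip start",(.6709,-.0602,.052)),("lipL",(.5353,-.0481,.052))):
    q=K@(V[:3,:3]@p+V[:3,3]);q=q[:2]/q[2];print(n,q.round(1),"crop",((q-[180,80])*400/240).round(0))
```

```text
[ 0.66639001 -0.12299666  0.02676427] [-0.237  0.749  1.26   0.     1.133 -0.156] [ 0.66214153 -0.11489577 -0.22052121]
lip [ 0.67089364 -0.06103511  0.052     ] [ 0.67065601 -0.06379794  0.03      ]
[322.8 228.7]
tcp [350.7 224.2] crop [285. 240.]
lip start [340.5 196.4] crop [267. 194.]
lipL [273.1 206.1] crop [155. 210.]
```

Run:
```python
from station import r
from h import *
import cv2
s=r.sense()
S=r.calibration("side");K,V=np.array(S["K"]),np.array(S["view"])
im=r.camera("side")[...,::-1].copy()
a=cv2.resize(im[150:260,290:400],None,fx=4,fy=4,interpolation=cv2.INTER_CUBIC)
w=r.camera("wrist")[...,::-1];b=cv2.resize(w[200:310,268:348+30],(440,440))[:, :330]
for z in(0,.02,.04):
    p=s["eef_pos"]+[0,0,z];q=K@(V[:3,:3]@p+V[:3,3]);q=((q[:2]/q[2]-[290,150])*4).astype(int);cv2.circle(a,tuple(map(int,q)),3,(0,0,255),-1)
cv2.imwrite("pics/s3.png",np.hstack([a,b]))
```

```text
(no output)
```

View pics/s3.png

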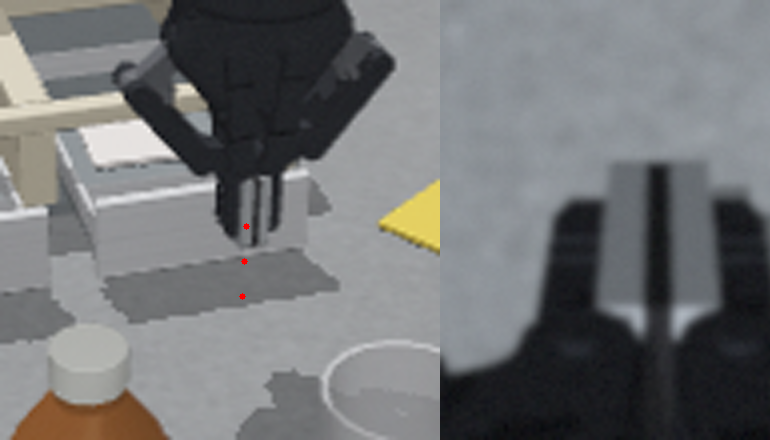

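The side and wrist views agree that the visible fingertips sit well above the nominal TCP, so the fingers passed over the lip. I'll triangulate the offset.

Run:
```python
from station import r
from h import *
import cv2
s=r.sense()
P=[];pts=[]
for n,p in(("side",(290+252/4,150+246/4)),("wrist",(268+657/4-110+0,200+160/4))):
    c=r.calibration(n);P.append(np.array(c["K"])@np.array(c["view"])[:3]);pts.append(p)
pts[1]=(322.8,240)
X=cv2.triangulatePoints(P[0],P[1],np.array(pts[0],float),np.array(pts[1],float));X=(X[:3]/X[3]).ravel()
print(X.round(4),"minus tcp",(X-s["eef_pos"]).round(4))
for n,p,Q in zip("sw",pts,P):
    q=Q@np.append(X,1);print(n,p,(q[:2]/q[2]).round(1))
```

```text
[ 0.6698 -0.1193  0.0526] minus tcp [0.0034 0.0034 0.0258]
s (353.0, 211.5) [352.2 211.6]
w (322.8, 240) [328.3 241.8]
```

Call:
servo_tool(steps=[[0, -0.13, 0, 0, 0, 0, 0], [0, -0.12, 0, 0, 0, 0, 0], [0, 0, 0.12, 0, 0, 0, 0], [0, 0, 0.12, 0, 0, 0, 0], [0, 0, 0.12, 0, 0, 0, 0], [0, 0, 0.12, 0, 0, 0, 0], [0, 0, 0.12, 0, 0, 0, 0], [0, 0, 0, 0, 0, 0, 0], [0, 0.13, 0, 0, 0, 0, 0], [0, 0.12, 0, 0, 0, 0, 0], [0, 0, 0, 0, 0, 0, 0]])

```text
time: 6.83
eef_pos: [0.6718, -0.0333, 0.0231]
tool_rot: [-0.706, 0.03, -0.027, 0.707]
force: [-0.2, 0.7, 0.1]
gripper_width: -0.0001
```

Call:
servo_tool(steps=[[0, 0.04, 0, 0, 0, 0, 0], [0, 0.04, 0, 0, 0, 0, 0], [0, 0.04, 0, 0, 0, 0, 0], [0, 0.03, 0, 0, 0, 0, 0], [0, 0, 0, 0, 0, 0, 0], [0, 0, 0, 0, 0, 0, 0]])

```text
time: 7.33
eef_pos: [0.6736, -0.0334, 0.0043]
tool_rot: [-0.707, 0.029, -0.028, 0.707]
force: [-0.6, -0.1, -0.2]
gripper_width: -0.0002
```

Run:
```python
from station import r
import cv2,numpy as np
s=r.sense();print(s["eef_pos"],s["force"],s["time"])
a=r.camera("side")[...,::-1][130:240,270:380];a=cv2.resize(a,None,fx=4,fy=4,interpolation=cv2.INTER_CUBIC)
b=r.camera("wrist")[...,::-1][60:280,240:400];b=cv2.resize(b,(320,440))
cv2.imwrite("pics/s4.png",np.hstack([a,b]))
```

```text
[ 0.67362491 -0.03344135  0.00428271] [-0.61042259 -0.05273382 -0.18191111] 7.3333
```

View pics/s4.png

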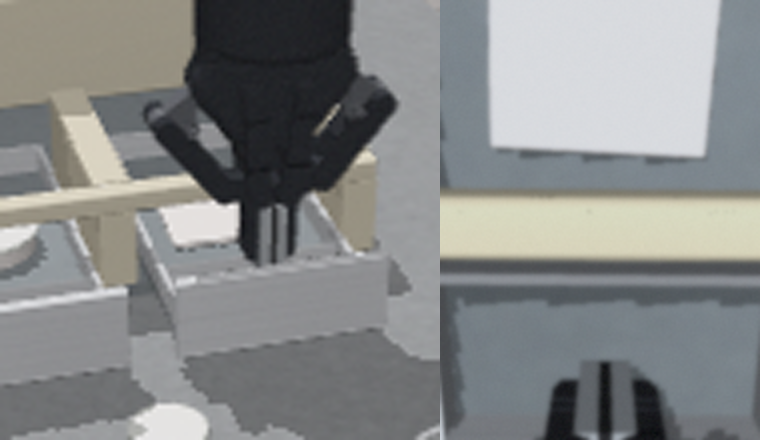

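The fingertips are now inside the finger space: the side view shows them partly hidden behind the lip, and there is no floor contact. I'll go a little deeper, then do a short test pull.

Call:
servo_tool(steps=[[0, 0.02, 0, 0, 0, 0, 0], [0, 0.02, 0, 0, 0, 0, 0], [0, 0, 0, 0, 0, 0, 0], [0, 0, -0.03, 0, 0, 0, 0], [0, 0, -0.03, 0, 0, 0, 0], [0, 0, -0.03, 0, 0, 0, 0], [0, 0, -0.03, 0, 0, 0, 0], [0, 0, -0.03, 0, 0, 0, 0], [0, 0, -0.03, 0, 0, 0, 0], [0, 0, -0.03, 0, 0, 0, 0], [0, 0, -0.03, 0, 0, 0, 0]])

```text
time: 8.35
eef_pos: [0.6706, -0.0697, -0.0016]
tool_rot: [-0.707, 0.029, -0.029, 0.707]
force: [-0.4, 1.6, 1.6]
gripper_width: -0.0
```

Run:
```python
from station import r
import cv2,numpy as np
s=r.sense();print(s["eef_pos"],s["force"],s["time"])
a=r.camera("side")[...,::-1][130:240,270:380];a=cv2.resize(a,None,fx=4,fy=4,interpolation=cv2.INTER_CUBIC)
b=r.camera("wrist")[...,::-1][60:280,240:400];b=cv2.resize(b,(320,440))
cv2.imwrite("pics/s5.png",np.hstack([a,b]))
```

```text
[ 0.67064096 -0.0697432  -0.00164662] [-0.43717783  1.59119395  1.6306003 ] 8.35
```

View pics/s5.png

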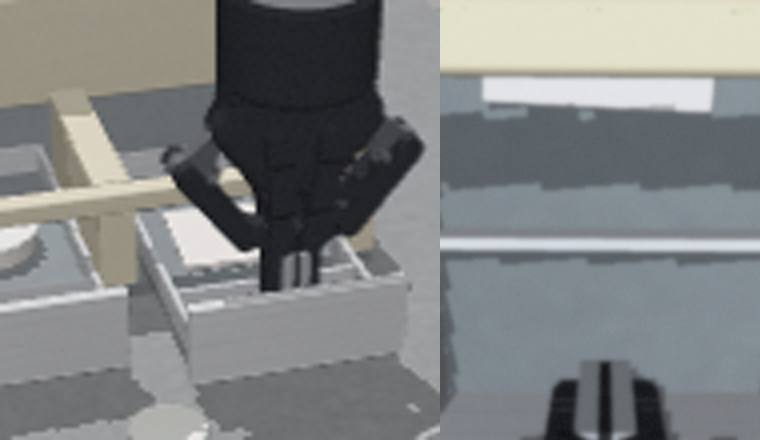

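The tray is moving with the fingertip, with about 1.6 N of friction, and the plate stays flat. I'll continue the pull.

Call:
servo_tool(steps=[[0, 0, -0.036, 0, 0, 0, 0], [0, 0, -0.036, 0, 0, 0, 0], [0, 0, -0.036, 0, 0, 0, 0], [0, 0, -0.036, 0, 0, 0, 0], [0, 0, -0.036, 0, 0, 0, 0], [0, 0, -0.036, 0, 0, 0, 0], [0, 0, -0.036, 0, 0, 0, 0], [0, 0, -0.036, 0, 0, 0, 0], [0, 0, -0.036, 0, 0, 0, 0], [0, 0, -0.036, 0, 0, 0, 0], [0, 0, -0.036, 0, 0, 0, 0], [0, 0, -0.036, 0, 0, 0, 0], [0, 0, -0.036, 0, 0, 0, 0], [0, 0, 0, 0, 0, 0, 0]])

```text
time: 9.62
eef_pos: [0.665, -0.1405, -0.0017]
tool_rot: [0.707, -0.029, 0.029, -0.706]
force: [0.0, 0.1, 0.0]
gripper_width: -0.0001
```

Call:
servo_tool(steps=[[0, 0, -0.02, 0, 0, 0, 0], [0, 0, -0.02, 0, 0, 0, 0], [0, 0, 0, 0, 0, 0, 0]])

```text
time: 9.87
eef_pos: [0.6646, -0.1457, -0.0017]
tool_rot: [0.707, -0.028, 0.029, -0.706]
force: [0.0, -0.7, -0.1]
gripper_width: 0.0
```

Call:
servo_tool(steps=[[0, 0, -0.015, 0, 0, 0, 0], [0, 0, -0.015, 0, 0, 0, 0], [0, 0, 0, 0, 0, 0, 0]])

```text
time: 10.12
eef_pos: [0.6645, -0.1468, -0.0017]
tool_rot: [-0.705, 0.028, -0.028, 0.708]
force: [-0.3, 18.3, 2.5]
gripper_width: -0.0003
```

The stop is reached: 18 N at y = -0.147, where I predicted it. Next I back off, lift, and move to in front of the left lip.

Call:
servo_tool(steps=[[0, 0, 0.04, 0, 0, 0, 0], [0, 0, 0.04, 0, 0, 0, 0], [0, 0, 0, 0, 0, 0, 0], [0, -0.15, 0, 0, 0, 0, 0], [0, -0.15, 0, 0, 0, 0, 0], [0, -0.15, 0, 0, 0, 0, 0], [0, -0.15, 0, 0, 0, 0, 0], [0, 0, 0, 0, 0, 0, 0], [-0.15, 0, 0.05, 0, 0, 0, 0], [-0.15, 0, 0.05, 0, 0, 0, 0], [-0.15, 0, 0.05, 0, 0, 0, 0], [-0.15, 0, 0.05, 0, 0, 0, 0], [-0.15, 0, 0.05, 0, 0, 0, 0], [-0.15, 0, 0.05, 0, 0, 0, 0], [0, 0, 0, 0, 0, 0, 0], [0, 0, 0, 0, 0, 0, 0]])

```text
time: 11.45
eef_pos: [0.5339, -0.082, 0.0885]
tool_rot: [0.707, -0.028, 0.029, -0.706]
force: [0.4, 0.2, 0.5]
gripper_width: 0.0002
```

Run:
```python
from station import r
from h import *
import cv2
s=r.sense();print(s["eef_pos"],s["force"])
c=r.calibration("wrist");w=r.camera("wrist");cv2.imwrite("pics/w6.png",w[...,::-1])
K,V=np.array(c["K"]),np.array(c["view"])
for n,p in(("lipL",(.5353,-.0481,.052)),("lipRout",(.6626,-.162,.052)),("tip",s["eef_pos"]+[0,0,.027])):
    q=K@(V[:3,:3]@p+V[:3,3]);print(n,(q[:2]/q[2]).round(1))
```

```text
[ 0.53389786 -0.08201752  0.08848889] [0.35657845 0.23582962 0.5282372 ]
lipL [320.9 166.6]
lipRout [478.9 284.1]
tip [322.9 248.4]
```

View pics/w6.png

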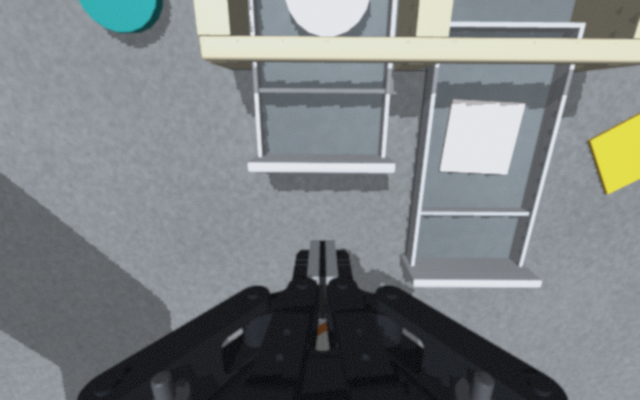

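Right tray is fully out with the plate flat in view at (482,137). The left lip is at v≈166, as predicted. I'll descend and push, staying slightly higher so the gripper body clears the 64 mm front.

Call:
servo_tool(steps=[[0, 0.15, 0, 0, 0, 0, 0], [0, 0.15, 0, 0, 0, 0, 0], [0, 0.15, 0, 0, 0, 0, 0], [0, 0.06, 0, 0, 0, 0, 0], [0, 0, 0, 0, 0, 0, 0], [0, 0, 0.03, 0, 0, 0, 0], [0, 0, 0.03, 0, 0, 0, 0], [0, 0, 0.03, 0, 0, 0, 0], [0, 0, 0.03, 0, 0, 0, 0], [0, 0, 0.03, 0, 0, 0, 0], [0, 0, 0.03, 0, 0, 0, 0], [0, 0, 0.03, 0, 0, 0, 0], [0, 0, 0.03, 0, 0, 0, 0], [0, 0, 0, 0, 0, 0, 0]])

```text
time: 12.67
eef_pos: [0.5371, -0.0453, 0.0118]
tool_rot: [-0.706, 0.028, -0.028, 0.707]
force: [0.5, 0.2, -0.5]
gripper_width: 0.0001
```

Call:
servo_tool(steps=[[0, 0, 0.036, 0, 0, 0, 0], [0, 0, 0.036, 0, 0, 0, 0], [0, 0, 0.036, 0, 0, 0, 0], [0, 0, 0.036, 0, 0, 0, 0], [0, 0, 0.036, 0, 0, 0, 0], [0, 0, 0.036, 0, 0, 0, 0], [0, 0, 0.036, 0, 0, 0, 0], [0, 0, 0.03, 0, 0, 0, 0], [0, 0, 0, 0, 0, 0, 0]])

```text
time: 13.42
eef_pos: [0.5405, -0.003, 0.0118]
tool_rot: [-0.706, 0.028, -0.028, 0.707]
force: [0.4, 0.8, -0.3]
gripper_width: -0.0005
```

Call:
servo_tool(steps=[[0, 0, 0.015, 0, 0, 0, 0], [0, 0, 0.015, 0, 0, 0, 0], [0, 0, 0, 0, 0, 0, 0]])

```text
time: 13.67
eef_pos: [0.5408, 0.0008, 0.0117]
tool_rot: [-0.706, 0.029, -0.028, 0.707]
force: [-0.2, 0.2, -0.1]
gripper_width: 0.0002
```

Call:
servo_tool(steps=[[0, 0, 0.012, 0, 0, 0, 0], [0, 0, 0.012, 0, 0, 0, 0], [0, 0, 0, 0, 0, 0, 0]])

```text
time: 13.92
eef_pos: [0.5412, 0.0043, 0.0117]
tool_rot: [-0.707, 0.029, -0.028, 0.707]
force: [0.2, -0.2, 0.3]
gripper_width: -0.0001
```

Call:
servo_tool(steps=[[0, 0, 0.012, 0, 0, 0, 0], [0, 0, 0.008, 0, 0, 0, 0], [0, 0, 0, 0, 0, 0, 0]])

```text
time: 14.17
eef_pos: [0.5412, 0.0048, 0.0118]
tool_rot: [0.708, -0.029, 0.028, -0.705]
force: [-2.3, -20.2, 1.1]
gripper_width: 0.0002
```

Run:
```python
from station import r
from h import *
import cv2
s=r.sense();print(s["eef_pos"],s["force"])
a=r.camera("side")[...,::-1][110:240,200:380];a=cv2.resize(a,None,fx=2.5,fy=2.5,interpolation=cv2.INTER_CUBIC)
b=r.camera("wrist")[...,::-1][100:300,180:400];b=cv2.resize(b,(340,325))
cv2.imwrite("pics/s7.png",np.hstack([a,b]))
```

```text
[0.54124428 0.00481858 0.01176282] [ -2.25276214 -20.24391487   1.10369628]
```

Firm stop, 20 N at y = 0.0048, close to the predicted home position. Back off, lift clear and move away, then check.

Call:
servo_tool(steps=[[0, 0, -0.06, 0, 0, 0, 0], [0, 0, -0.08, 0, 0, 0, 0], [0, 0, 0, 0, 0, 0, 0], [0, -0.2, 0, 0, 0, 0, 0], [0, -0.2, 0, 0, 0, 0, 0], [0, -0.2, 0, 0, 0, 0, 0], [0, -0.2, 0, 0, 0, 0, 0], [0, -0.2, 0, 0, 0, 0, 0], [-0.2, 0, 0, 0, 0, 0, 0], [-0.2, 0, 0, 0, 0, 0, 0], [-0.2, 0, 0, 0, 0, 0, 0], [-0.2, 0, 0, 0, 0, 0, 0], [-0.2, 0, 0, 0, 0, 0, 0], [-0.2, 0, 0, 0, 0, 0, 0], [0, 0, 0, 0, 0, 0, 0], [0, 0, 0, 0, 0, 0, 0]])

```text
time: 15.6
eef_pos: [0.3601, 0.0008, 0.1624]
tool_rot: [-0.706, 0.028, -0.029, 0.707]
force: [0.5, 0.2, 1.1]
gripper_width: -0.0001
```

Run:
```python
from station import r
import cv2,numpy as np
print(r.sense()["eef_pos"])
a=r.camera("top")[...,::-1][80:300,80:520];b=r.camera("side")[...,::-1][60:400,160:460]
a=cv2.resize(a,(500,250)); b=cv2.resize(b,(300,340))
cv2.imwrite("pics/f_top.png",r.camera("top")[...,::-1])
a=np.vstack([a,np.zeros((90,500,3),np.uint8)]);cv2.imwrite("pics/f.png",np.hstack([a,b]))
```

```text
[0.36007371 0.00078766 0.16235774]
```

View pics/f.png

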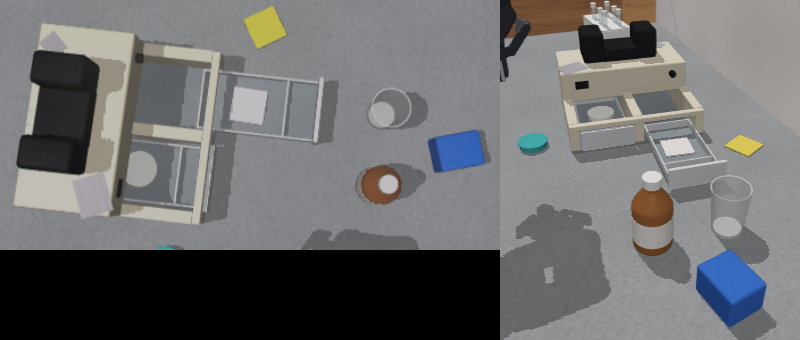

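Run:
```python
import cv2
im=cv2.imread("pics/f_top.png")[110:290,230:390]
cv2.imwrite("pics/fc.png",cv2.resize(im,None,fx=3.3,fy=3.3,interpolation=cv2.INTER_CUBIC))
```

```text
(no output)
```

View pics/fc.png

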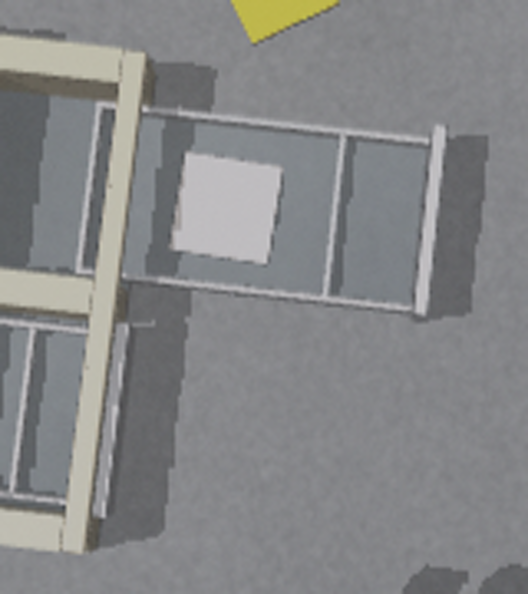

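Run:
```python
from station import r
from h import *
c=r.calibration("top");f=lambda p:(230+p[0]/3.3,110+p[1]/3.3)
xc=np.array([.0814,.9967,0]);F=np.array([.6096,.0171,0])
for n,a,b in(("R",(439,127),(421,313)),("L",(125,325),(101,517))):
    m=(ray(c,f(a),.052)+ray(c,f(b),.052))/2;print(n,m.round(4),"lip x",xc@(m-F))
```

```text
R [ 0.6615 -0.1614  0.052 ] lip x -0.17371882326143256
L [0.5403 0.0181 0.052 ] lip x -0.004692432377213118
```

Lip centres are at -173.7 mm and -4.7 mm. The targets are -174 mm (fully out) and -4 mm (home), so both are good within measuring error.

```bash
python3 -c "
from station import r
print(r.sign_off())"
```

```text
the job is handed in; nothing more can be done
None
```

The plate's tray (right-hand) is fully out and the dish's tray (left-hand) is fully home, done in that order. I handed the job in at about 16 s on the robot clock.

**Failed first try:** my first pull passed over the lip without touching it. The visible fingertips end about 26 mm above the stated TCP. I measured that offset from two views, went deeper, and the second pull worked.

**Last checks:**

| Tray | Force at the stop | Lip centre from the cabinet front (top camera) | Expected |
|---|---|---|---|
| Right, with plate | 18 N | -173.7 mm | -174 mm |
| Left, with dish | 20 N | -4.7 mm | -4 mm |

- **Loads:** in the final pictures the plate and dish lie flat in their trays.
- **Other objects:** the bottle, beaker, box and both look-alikes look unmoved.
- **Robot:** the arm is clear of everything.
- **Disagreement:** the fingertip offset is the only check that disagreed, and I did not find its cause.

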